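# Open the tight-lidded button tin in its brass keeper

### The job

Move the button tin by the handle on its foot board, never by its lid, and slide the foot board under the lips of the brass keeper until it is fully home against the stop, then let go. With the keeper holding the base down, take hold of the deep, tight lid, draw it straight up and right off, and set it down gently, mouth down, on the round marble slab, leaving the base home in the keeper. Do not disturb the other toilet things.

Things in the scene. Friction and masses are not known exactly. Their poses are not given: they have to be found in the camera images.
- tin_foot (a point): The tin's base, loose, 0.38 kg: wooden foot board 130 (x) x 90 (y) x 10 mm flat on the counter, under a square grey metal box: bare collar 56 x 56, 10 to 24 mm up, then a 47 x 47 sleeve to 76 mm up, inside the lid. Point: underside of the board below the box's middle. Board reaches 50 mm to +x (end that enters the keeper), 80 to -x (handle end). z up. Slides with a few N.
- tin_handle (a point): Upright wooden handle fixed on the foot board: a flat post 14 mm thick (tin y) x 24 (tin x), from the board up to 63 mm above the counter. Point: on its axis, 45 mm above the counter, 67 mm from tin_foot along the tin's -x. 27 mm gap between post and lid. Axes as tin_foot's.
- lid_mid (a point): Centre (half-way up) of the loose lid, 0.12 kg: square grey metal cap 56 x 56 mm, 57 tall, walls 3, open below; z from mouth to top, x as the tin's. Closed, its rim is 24 and its top 81 mm above the counter, this point 52.5 above tin_foot. Two hidden spring leaves grip it (6 to 12 N, easing as it rises), enough to lift the base with it; it is clear after rising 55 mm straight up.
- keeper: Fixed brass keeper. Two rails along its x, 95 mm long, 96 apart inside, 20 high, with inward lips 13 mm above the counter (72 clear between lips); flared mouth at -x (ends 77 mm from the origin), stop at +x. The board enters at the mouth and slides to +x. Origin, on the counter: where tin_foot lies when fully home, tin x along keeper x (3 mm play sideways).
- slab_top (a point): Centre of the top face of a round marble slab, 124 across and 10 thick, fixed on the counter.
- hatpin_holder: Bystander: rose-glazed porcelain hatpin holder, turned vase shape 68 across, 125 tall; origin at its underside.
- pillbox: Bystander: round cobalt enamel pillbox 64 across, 36 tall; origin at its underside.
- shoe_horn: Bystander: flat tortoiseshell shoe horn lying along its x, 165 long, 34 wide, 6 thick; origin at its underside.
- ring_tray: Bystander: shallow crystal ring tray 110 across, 30 tall; origin at its underside.
Not all that is in view belongs to the job. Of the things shaped like the part that bears lid_mid, the aluminium one is meant.

How it is judged:
By the outcome, as a careful person would: the job done as asked, in the order asked, and still so for the second after the job is handed in, with the robot touching nothing.
It also fails if it takes over 58 s, if anything falls off the work surface, if the arm or the gripper's body presses on something with over 40 N, if the wrist force passes 120 N, or if a joint passes its speed limit or range.

### The arm

A 6-joint arm with a two-finger parallel gripper is mounted at the origin on the work surface. World frame = base frame: x ahead of the robot, y to its left, z up, the work surface at z = 0. Lengths are in m, angles in degrees, forces in N, time in s.
With the tool pointing down it reaches from about 0.4 to 0.825 m from the base axis. Payload 7 kg.
Tool frame: the origin (TCP) lies on the centre line of the jaws, within the pads' length; the fingertips stand r.tip_reach ahead of it and the grasp point (between the pads) is the TCP (r.tip_reach is the distance from the TCP to the fingertips, in m); z points along the fingers, y is the line along which they close (so a half turn about z gives the same grasp; the last joint's range is limited). The gripper opens to 88 mm and grips with 3 to 60 N. Pads are 19 mm wide; open, the fingers measure 130 mm over their backs; the gripper's body (78 mm by 193 mm) begins 47 mm behind the grasp point.
Start: joints at [83.142, 20.546, 0.682, 0, -70.136, -16.507], TCP at [0.268, 0.62, 0.246] pointing down, gripper open.
Joint ranges: [-176.03, 176.03], [-82.01, 121.73], [-58.28, 71.71], [-173.87, 95.51], [-174.79, -0.11], [-173.66, 173.66]. Speed limits (degrees/s): [136.94, 136.94, 172.46, 180, 180, 180].

### API

Orientations are given as [roll, pitch, yaw] about the fixed x, y, z axes, in that order (R = Rz(yaw) Ry(pitch) Rx(roll)).
In Python, from plant import sensors, cams, r gives the robot as it stands.
- The arm moves only by the tool drive_tool, never from a script. Its argument "rows" is a list of rows, each an object of numbers: "fingers": the gripper's target within -1 to 1 (fully open at 1, half-way at 0, shut at -1); "x", "y", "z": the shift along the tool's x, y, z in m; "spin": the turn about the tool's z in rad. A call has 1 to 10 rows; each row is the pose to reach, as a shift and turn from the pose commanded when the call began, along the tool's axes at that moment; what a row does not reach only later rows make up. A row lasts 1/8 s, in which the tool goes at most 62.5 mm and 10.7 degrees, less where a joint would pass 70% of its speed; a pose out of reach is approached as far as the arm can. A call with a gripper value outside its range is refused whole. The fingers move at their own pace and stop on an object; "newtons" is the grip in N (left out, the last holds). Time passes only in rows, so rows that repeat a pose let the fingers close. It gives the time, the measured TCP pose, the force, the opening and the grip force at its end, in the units of the state.
- sensors.get_state(): the state, without advancing time (a new reading comes with each control period).
- cams.capture(name): name is "side" or "top" or "wrist"; returns a dict with "pixels" (384x512x3 uint8, red, green, blue), "intrinsics" (3x3 intrinsics, pixels), "eye" and "orientation" of the camera in the world; the wrist camera has in their place "T_tool_cam" (4x4, takes a point from camera to tool coordinates, whose origin is the TCP and whose axes are the flange's). Camera axes: x right, y up, looking along -z (the intrinsics and any distortion apply to the point x, -y, -z); pixel columns grow to the right and rows downward; lengths in m; the calibration is good to about 2 mm. A picture is of the moment at which its call begins: read the wrist's pose just before it. There is no depth.
- r.close_job(): hands the job in; it is judged then, once.
The state is a dict: "time_s": time; "joints": joint angles; "qd": joint speeds; "joint_torque": joint torques, N m; "tcp_pos": TCP position; "eef_rot": TCP orientation; "contact_force": force on the tool from outside, world axes, zero at the start; "moment": the same for the moment, N m; "gripper_width": finger opening in m; "gripper_force": force on a finger pad.
Only numpy, scipy, OpenCV 4.12 (cv2) and the standard library are available. Lean on these libraries where they do the work, as an engineer would, in place of code of your own. Each camera call takes 0.05 s, during which the arm holds its last target. There are 200 camera calls.

## Working session

There is one attempt and no reset: what is moved stays moved. The work goes in short steps, Python scripts to look and compute and a tool call to move; the robot and the scene stay as the last step left them, time stands still between calls to the robot, and variables do not carry over. Pictures are saved under pics/ and viewed, at most 10 in all, crops included, and the job is handed in when it is done.

Besides the shell and the picture viewer there is one more tool, called as name(argument=value, ...), one argument or row to a line, values as JSON. drive_tool: Moves the arm, as the interface text tells. Its arguments: {"type":"object","properties":{"rows":{"type":"array"},"newtons":{"type":"number"}},"required":["rows"]}

```bash
ls; mkdir -p pics; python3 - <<'E'
from plant import sensors,cams,r
import cv2,numpy as np
s=sensors.get_state();print(s,r.tip_reach)
for n in("top","side"):
    c=cams.capture(n);cv2.imwrite(f"pics/{n}0.png",c["pixels"][...,::-1]);print(n,{k:v for k,v in c.items() if k!="pixels"})
a=[cv2.imread(f"pics/{n}0.png") for n in("top","side")]
E
```

```text
pics
{'time_s': 0.0, 'joints': array([ 8.31445352e+01,  2.05931724e+01,  6.33355216e-01, -1.93049508e-02,
       -7.01354054e+01, -1.65054683e+01]), 'qd': array([-0.04233148, -0.05982111,  0.00972771, -0.11073995, -0.01100574,
       -0.03132876]), 'joint_torque': array([-7.89829355e-04, -5.82722139e+01,  2.93066561e+01,  6.99742377e+00,
        6.92790709e-03, -1.52407133e-04]), 'tcp_pos': array([0.26751332, 0.61923013, 0.24460243]), 'eef_rot': array([ 1.79903545e+02, -9.65605753e-03, -2.33674999e+01]), 'contact_force': array([-0.2699651 , -0.06172789,  0.09084331]), 'moment': array([-0.00123879,  0.01365025,  0.05044497]), 'gripper_force': 0.0, 'gripper_width': 0.08783056585266957} 0.019
top {'intrinsics': array([[374.79185308,   0.        , 252.96567159],
       [  0.        , 374.79185308, 195.49958351],
       [  0.        ,   0.        ,   1.        ]]), 'eye': array([0.44119398, 0.02345246, 1.00615989]), 'orientation': array([ 9.28684970e+00,  1.30901227e-03, -8.95819330e+01])}
side {'intrinsics': array([[429.02309176,   0.        , 252.20760962],
       [  0.        , 429.02309176, 202.5560563 ],
       [  0.        ,   0.        ,   1.        ]]), 'eye': array([ 0.26155174, -0.53312448,  0.78283128]), 'orientation': array([ 41.54183774,  -0.20388291, -30.60490207])}
```

View pics/top0.png

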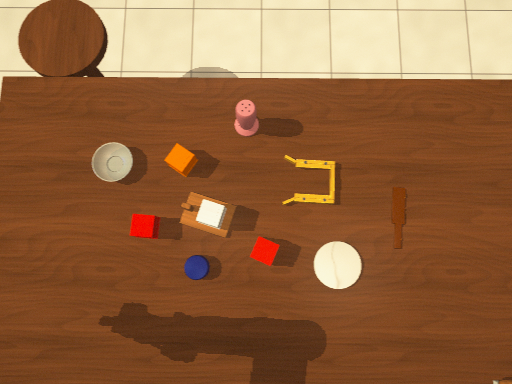

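View pics/side0.png

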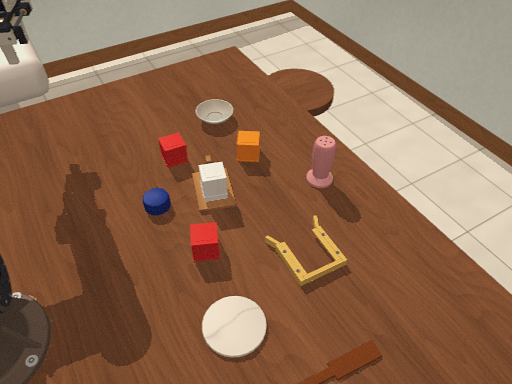

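Top view: the tin is at (211,214), with a grey-white lid and a wooden board, and its handle at (187,207). The keeper is at (312,182) with its mouth to the left, and the slab is at (338,265). The shoe horn is at (399,217), the pillbox at (197,267), the tray at (112,162) and the hatpin holder at (246,118).

Lid-shaped candidates are the grey one (211,214), red (144,226), red (265,251) and orange (181,160). The grey one fits because it is bare aluminium and sits on the foot board with the handle. I'll confirm that in a crop.

```bash
cat > h.py <<'E'
import numpy as np,cv2
from scipy.spatial.transform import Rotation as R
from plant import sensors,cams,r
def rot(e): return R.from_euler('xyz',e,degrees=True).as_matrix()
def shot(name,save=None):
    s=sensors.get_state();c=cams.capture(name)
    if name=="wrist":
        T=np.eye(4);T[:3,:3]=rot(s['eef_rot']);T[:3,3]=s['tcp_pos'];T=T@c['T_tool_cam']
        c['Rm'],c['eye']=T[:3,:3],T[:3,3]
    else: c['Rm']=rot(c['orientation'])
    c['bgr']=np.ascontiguousarray(c['pixels'][...,::-1])
    if save: cv2.imwrite(f'pics/{save}.png',c['bgr'])
    return c
def cast(c,uv,z):
    uv=np.atleast_2d(uv).astype(float);K=c['intrinsics']
    d=np.c_[(uv[:,0]-K[0,2])/K[0,0],-(uv[:,1]-K[1,2])/K[1,1],-np.ones(len(uv))]@c['Rm'].T
    return c['eye']+d*((z-c['eye'][2])/d[:,2])[:,None]
def proj(c,P):
    q=(np.atleast_2d(P)-c['eye'])@c['Rm'];K=c['intrinsics']
    return np.c_[K[0,2]+K[0,0]*q[:,0]/-q[:,2],K[1,2]-K[1,1]*q[:,1]/-q[:,2]]
def blobs(m,amin=30):
    cs,_=cv2.findContours(m.astype(np.uint8),cv2.RETR_EXTERNAL,cv2.CHAIN_APPROX_NONE)
    return sorted([k for k in cs if cv2.contourArea(k)>amin],key=cv2.contourArea,reverse=True)
E
python3 - <<'E'
from h import *
c=shot('top')
a=c['bgr'];hsv=cv2.cvtColor(a,cv2.COLOR_BGR2HSV)
H,S,V=[hsv[...,i].astype(int) for i in range(3)]
reg=np.zeros(H.shape,bool);reg[90:320,60:450]=1
for nm,m,z in(('white',(S<70)&(V>150),.081),('yellow',(H>20)&(H<32)&(S>140)&(V>120),.02),('wood',(H>5)&(H<20)&(V>110)&(S>90),.01)):
    for k in blobs(m&reg)[:4]:
        (u,v),wh,an=cv2.minAreaRect(k)
        zz=.01 if u>300 and nm=='white' else z
        print(nm,cv2.contourArea(k),np.round((u,v),1),np.round(wh,1),'box',np.round(cast(c,cv2.boxPoints(((u,v),wh,an)),zz)[:,:2],3).tolist(),'c',cast(c,(u,v),zz).round(4))
for n,p in(('pin',(246,128)),('pill',(197,267)),('red1',(144,226)),('red2',(265,251)),('or',(181,160)),('horn',(399,217)),('tray',(112,162))): print(n,cast(c,p,.03).round(3))
d=shot('side')
f=lambda im,x,y,w,h:cv2.resize(im[y:y+h,x:x+w],(400,400),interpolation=cv2.INTER_CUBIC)
cv2.imwrite('pics/crop1.png',np.hstack([f(a,160,165,90,90),f(d['bgr'],150,120,120,120)]))
w=shot('wrist');print(w['T_tool_cam'].round(3),w['intrinsics'].round(1))
E
```

```text
white 1654.0 [337. 265.] [46.7 45.3] box [[0.422, -0.111], [0.506, -0.197], [0.421, -0.281], [0.339, -0.195]] c [[ 0.4216 -0.1963  0.01  ]]
white 591.0 [119.3 163.4] [26.4 30. ] box [[0.682, 0.415], [0.723, 0.352], [0.664, 0.314], [0.623, 0.376]] c [[0.6725 0.3642 0.081 ]]
white 495.0 [210.7 213.6] [25.  23.4] box [[0.528, 0.167], [0.584, 0.151], [0.564, 0.091], [0.509, 0.108]] c [[0.5463 0.1293 0.081 ]]
yellow 452.0 [309.2 180. ] [50.4 48. ] box [[0.583, -0.055], [0.715, -0.061], [0.71, -0.198], [0.578, -0.189]] c [[ 0.6456 -0.1259  0.02  ]]
wood 88073.5 [254.5 204.5] [229. 389.] box [[0.902, 0.572], [0.91, -0.527], [0.288, -0.479], [0.281, 0.515]] c [[0.5796 0.0204 0.01  ]]
pin [[0.787 0.045 0.03 ]]
pill [[0.414 0.167 0.03 ]]
red1 [[0.518 0.308 0.03 ]]
red2 [[ 0.456 -0.007  0.03 ]]
or [[0.696 0.218 0.03 ]]
horn [[ 0.547 -0.358  0.03 ]]
tray [[0.689 0.403 0.03 ]]
[[ 0.001  0.966  0.258  0.069]
 [ 1.    -0.001 -0.     0.001]
 [ 0.     0.258 -0.966 -0.139]
 [ 0.     0.     0.     1.   ]] [[332.4   0.  259.4]
 [  0.  332.4 194.5]
 [  0.    0.    1. ]]
```

View pics/crop1.png

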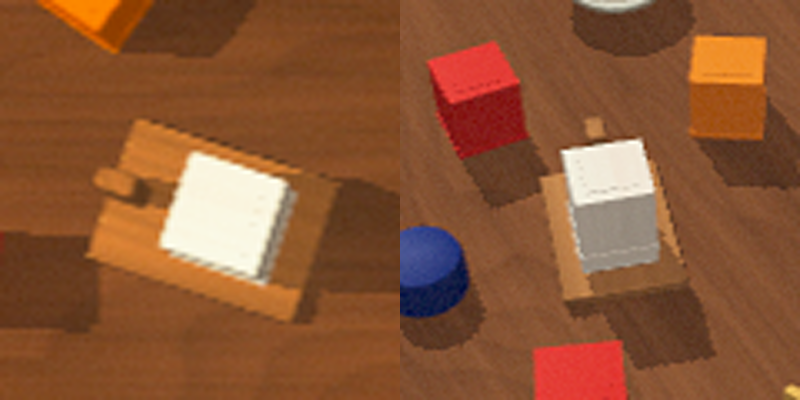

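Confirmed: the middle piece in both crops is the aluminium lid, standing on the foot board with the handle behind it. Red and orange are decoys. Next I'll move above, between the tin and the keeper, and measure with the wrist camera.

drive_tool(
  rows=[
    {"x":0.26,"y":0.225,"spin":0.6,"fingers":1},
    {"x":0.523,"y":0.449,"spin":1.2},
    {"x":0.523,"y":0.449,"spin":1.2},
    {"x":0.523,"y":0.449,"spin":1.2},
    {"x":0.523,"y":0.449,"spin":1.2},
    {"x":0.523,"y":0.449,"spin":1.2},
    {"x":0.523,"y":0.449,"spin":1.2},
    {"x":0.523,"y":0.449,"spin":1.2},
    {"x":0.523,"y":0.449,"spin":1.2},
    {"x":0.523,"y":0.449,"spin":1.2},
  ],
)

```text
invalid input
```

drive_tool(
  rows=[
    {"x":0.26,"y":0.225,"z":0,"spin":0.6,"fingers":1},
    {"x":0.523,"y":0.449,"z":0,"spin":1.2,"fingers":1},
    {"x":0.523,"y":0.449,"z":0,"spin":1.2,"fingers":1},
    {"x":0.523,"y":0.449,"z":0,"spin":1.2,"fingers":1},
    {"x":0.523,"y":0.449,"z":0,"spin":1.2,"fingers":1},
    {"x":0.523,"y":0.449,"z":0,"spin":1.2,"fingers":1},
    {"x":0.523,"y":0.449,"z":0,"spin":1.2,"fingers":1},
    {"x":0.523,"y":0.449,"z":0,"spin":1.2,"fingers":1},
    {"x":0.523,"y":0.449,"z":0,"spin":1.2,"fingers":1},
    {"x":0.523,"y":0.449,"z":0,"spin":1.2,"fingers":1},
  ],
)

```text
time_s: 1.5
tcp_pos: [0.5421, 0.0559, 0.2459]
eef_rot: [-180.0, 0.0, -92.1]
contact_force: [0.9, 0.1, 0.7]
gripper_width: 0.0877
gripper_force: 0.0
```

drive_tool(
  rows=[
    {"x":0.055,"y":-0.045,"z":0,"spin":0,"fingers":1},
    {"x":0.055,"y":-0.045,"z":0,"spin":0,"fingers":1},
    {"x":0.055,"y":-0.045,"z":0,"spin":0,"fingers":1},
  ],
)

```text
time_s: 1.88
tcp_pos: [0.5844, 0.0006, 0.245]
eef_rot: [179.9, -0.0, -92.2]
contact_force: [-0.2, -0.5, 0.4]
gripper_width: 0.0878
gripper_force: 0.0
```

```bash
python3 - <<'E'
from h import *
c=shot('wrist','w1');s=sensors.get_state();print(s['tcp_pos'],s['eef_rot'],s['time_s'])
E
```

```text
[0.58407428 0.00138257 0.24528416] [ 1.79962617e+02  1.04350489e-03 -9.21471811e+01] 1.925
```

View pics/w1.png

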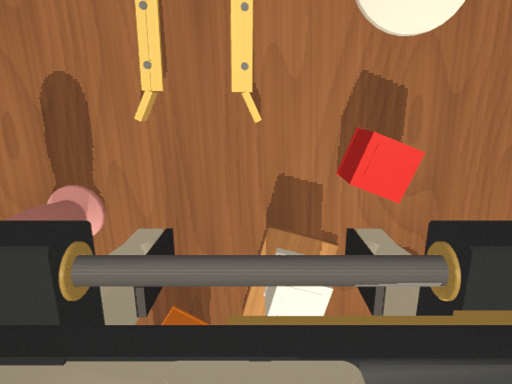

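The wrist view shows the rail mouths at (150,92) and (242,93) with flares, the slab at the top right and the hatpin holder at the left. The gripper hides the tin, and the stop is out of frame above. I'll move on 0.1 m to measure the keeper.

drive_tool(
  rows=[
    {"x":0.1,"y":0.0,"z":0,"spin":0,"fingers":1},
    {"x":0.1,"y":0.0,"z":0,"spin":0,"fingers":1},
    {"x":0.1,"y":0.0,"z":0,"spin":0,"fingers":1},
    {"x":0.1,"y":0.0,"z":0,"spin":0,"fingers":1},
  ],
)

```text
time_s: 2.42
tcp_pos: [0.5806, -0.0975, 0.2459]
eef_rot: [-180.0, 0.0, -92.1]
contact_force: [-0.6, -0.1, -0.3]
gripper_width: 0.0875
gripper_force: 0.0
```

```bash
python3 - <<'E'
from h import *
c=shot('wrist','w2');s=sensors.get_state();print(s['tcp_pos'],s['eef_rot'],s['time_s'])
hsv=cv2.cvtColor(c['bgr'],cv2.COLOR_BGR2HSV);H,S,V=[hsv[...,i].astype(int) for i in range(3)]
m=(H>18)&(H<32)&(S>120)&(V>150);m[225:]=0
for k in blobs(m,200)[:3]:
    print(cv2.contourArea(k),cv2.boundingRect(k))
    ap=cv2.approxPolyDP(k,2.5,True)[:,0]
    for p,q in zip(ap,cast(c,ap,.02)): print(p,q.round(4)[:2])
m=(S<60)&(V>190);m[225:]=0
for k in blobs(m,2000)[:2]:
    e=cv2.fitEllipse(cv2.convexHull(k));print('slab',cv2.boundingRect(k),e,cast(c,e[0],.01))
E
```

```text
[ 0.58070443 -0.09727962  0.24584703] [-1.79972477e+02  1.60873162e-02 -9.20269351e+01] 2.475
4618.5 (143, 83, 119, 126)
[144  84] [ 0.6969 -0.1935]
[150 179] [ 0.7028 -0.0923]
[153 182] [ 0.6998 -0.0888]
[143 204] [ 0.7143 -0.0635]
[148 207] [ 0.709  -0.0597]
[159 180] [ 0.6928 -0.0908]
[169 180] [ 0.6816 -0.0904]
[164  94] [ 0.6771 -0.1828]
[234  95] [ 0.6037 -0.1792]
[234 181] [ 0.6088 -0.0867]
[243 181] [ 0.5986 -0.0864]
[254 207] [ 0.5875 -0.0554]
[261 207] [ 0.5795 -0.0551]
[250 184] [ 0.5909 -0.0826]
[253  86] [ 0.5833 -0.1875]
slab (347, 9, 116, 122) ((404.4484558105469, 69.38900756835938), (111.19303894042969, 126.60525512695312), 32.02432632446289) [[ 0.42243878 -0.19913509  0.01      ]]
```

View pics/w2.png

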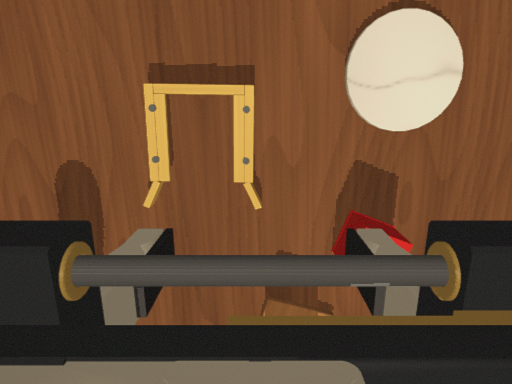

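Keeper lip edges run from (169,180) to (164,94) and from (234,181) to (234,95). That gives a keeper yaw of about -93.0° and an origin near (0.643,-0.132). The slab is at (404,69), which is (0.422,-0.198). Next is the tin.

drive_tool(
  rows=[
    {"x":-0.332,"y":0.018,"z":0,"spin":0.26,"fingers":1},
    {"x":-0.332,"y":0.018,"z":0,"spin":0.26,"fingers":1},
    {"x":-0.332,"y":0.018,"z":0,"spin":0.26,"fingers":1},
    {"x":-0.332,"y":0.018,"z":0,"spin":0.26,"fingers":1},
    {"x":-0.332,"y":0.018,"z":0,"spin":0.26,"fingers":1},
    {"x":-0.332,"y":0.018,"z":0,"spin":0.26,"fingers":1},
    {"x":-0.332,"y":0.018,"z":0,"spin":0.26,"fingers":1},
    {"x":-0.332,"y":0.018,"z":0,"spin":0.26,"fingers":1},
  ],
)

```text
time_s: 3.48
tcp_pos: [0.5746, 0.2337, 0.2455]
eef_rot: [180.0, -0.0, -107.0]
contact_force: [0.1, -0.1, -0.1]
gripper_width: 0.0875
gripper_force: 0.0
```

```bash
python3 - <<'E'
from h import *
c=shot('wrist','w3');s=sensors.get_state();print(s['tcp_pos'],s['eef_rot'],s['time_s'])
hsv=cv2.cvtColor(c['bgr'],cv2.COLOR_BGR2HSV);H,S,V=[hsv[...,i].astype(int) for i in range(3)]
m=(S<60)&(V>200);m[225:]=0
for k in blobs(m,300)[:2]:
    ap=cv2.approxPolyDP(k,3,True)[:,0];b=cv2.minAreaRect(k);print(b,cast(c,b[0],.081))
    for p,q in zip(ap,cast(c,ap,.081)): print(p,q.round(4)[:2])
E
```

```text
[0.57484126 0.23319745 0.24566208] [ 1.79997706e+02 -5.01836542e-03 -1.07022569e+02] 3.525
((254.0, 64.0), (72.0, 66.0), 90.0) [[0.54794051 0.13234356 0.081     ]]
[221  28] [0.5659 0.0975]
[222  97] [0.5828 0.1501]
[285  98] [0.5302 0.1669]
[287  29] [0.5135 0.1142]
```

View pics/w3.png

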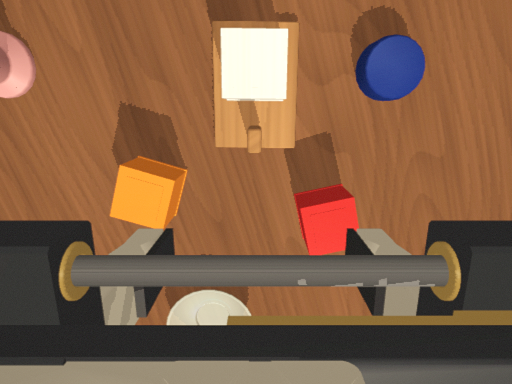

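The tin is square in view: lid top (221–287, 28–98), board (215–298, 22–148), handle (254,140). Orange, red and the pillbox are well clear. I'll check the handle by projection.

```bash
python3 - <<'E'
from h import *
c=shot('wrist')
a=np.radians(-107.6);ex=np.array([np.cos(a),np.sin(a),0]);ey=np.array([-ex[1],ex[0],0]);f=np.array([.5481,.1322,0])
for n,p in(('h63',[(-79,7,63),(-79,-7,63),(-55,7,63),(-55,-7,63)]),('board',[(-80,45,10),(-80,-45,10),(50,45,10),(50,-45,10)])):
    print(n,proj(c,[f+(ex*x+ey*y+np.array([0,0,z]))/1000 for x,y,z in p]).round(1).tolist())
print((f-.067*ex).round(4))
R0=rot([180,0,-107.02]);print('delta tool',(R0.T@(f-.067*ex+[0,0,.045]-[.5748,.2332,.2457])).round(4))
E
python3 -c "
import cv2;a=cv2.imread('pics/w3.png')[10:165,195:315];cv2.imwrite('pics/w3c.png',cv2.resize(a,None,fx=3.6,fy=3.6,interpolation=2))"
```

```text
h63 [[246.6, 153.5], [261.1, 153.7], [246.6, 128.3], [261.4, 128.5]]
board [[214.5, 147.5], [294.6, 148.4], [211.5, 20.1], [299.5, 21.1]]
[0.5684 0.1961 0.    ]
delta tool [ 0.0374 -0.0047  0.2007]
```

View pics/w3c.png

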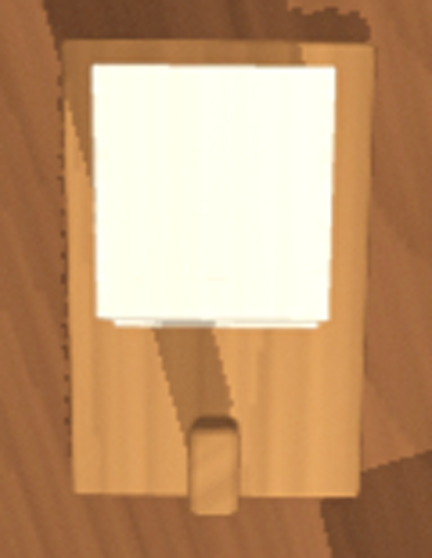

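The projection matches the picture, so I'll descend on the handle.

drive_tool(
  rows=[
    {"x":0.0375,"y":-0.0047,"z":0,"spin":0.01,"fingers":0.2},
    {"x":0.0375,"y":-0.0047,"z":0.04,"spin":0.01,"fingers":0.2},
    {"x":0.0375,"y":-0.0047,"z":0.08,"spin":0.01,"fingers":0.2},
    {"x":0.0375,"y":-0.0047,"z":0.12,"spin":0.01,"fingers":0.2},
    {"x":0.0375,"y":-0.0047,"z":0.15,"spin":0.01,"fingers":0.2},
    {"x":0.0375,"y":-0.0047,"z":0.17,"spin":0.01,"fingers":0.2},
    {"x":0.0375,"y":-0.0047,"z":0.185,"spin":0.01,"fingers":0.2},
    {"x":0.0375,"y":-0.0047,"z":0.195,"spin":0.01,"fingers":0.2},
    {"x":0.0375,"y":-0.0047,"z":0.2,"spin":0.01,"fingers":0.2},
    {"x":0.0375,"y":-0.0047,"z":0.2,"spin":0.01,"fingers":0.2},
  ],
)

```text
time_s: 4.82
tcp_pos: [0.5687, 0.1965, 0.0457]
eef_rot: [-180.0, 0.0, -107.6]
contact_force: [-0.1, -0.2, 0.4]
gripper_width: 0.0521
gripper_force: 0.0
```

drive_tool(
  rows=[
    {"x":0,"y":0,"z":0,"spin":0,"fingers":-1},
    {"x":0,"y":0,"z":0,"spin":0,"fingers":-1},
    {"x":0,"y":0,"z":0,"spin":0,"fingers":-1},
    {"x":0,"y":0,"z":0,"spin":0,"fingers":-1},
    {"x":0,"y":0,"z":0,"spin":0,"fingers":-1},
    {"x":0,"y":0,"z":0,"spin":0,"fingers":-1},
  ],
  newtons=30,
)

```text
time_s: 5.58
tcp_pos: [0.5687, 0.1965, 0.0457]
eef_rot: [-180.0, 0.0, -107.6]
contact_force: [0.4, 0.3, 0.1]
gripper_width: 0.0136
gripper_force: 30.0
```

drive_tool(
  rows=[
    {"x":0.0095,"y":-0.012,"z":0,"spin":-0.025,"fingers":-1},
    {"x":0.021,"y":-0.0265,"z":0,"spin":-0.057,"fingers":-1},
    {"x":0.033,"y":-0.0415,"z":0,"spin":-0.089,"fingers":-1},
    {"x":0.045,"y":-0.0565,"z":0,"spin":-0.121,"fingers":-1},
    {"x":0.057,"y":-0.0715,"z":0,"spin":-0.153,"fingers":-1},
    {"x":0.069,"y":-0.0865,"z":0,"spin":-0.185,"fingers":-1},
    {"x":0.081,"y":-0.1015,"z":0,"spin":-0.217,"fingers":-1},
    {"x":0.09,"y":-0.1128,"z":0,"spin":-0.241,"fingers":-1},
    {"x":0.0952,"y":-0.1193,"z":0,"spin":-0.255,"fingers":-1},
    {"x":0.0952,"y":-0.1193,"z":0,"spin":-0.255,"fingers":-1},
  ],
)

```text
time_s: 6.82
tcp_pos: [0.6538, 0.0691, 0.0457]
eef_rot: [-180.0, -0.0, -93.0]
contact_force: [0.5, -2.9, 0.3]
gripper_width: 0.0139
gripper_force: 30.0
```

```bash
python3 - <<'E'
from h import *
t=shot('top');d=shot('side')
f=lambda im,x,y,w,h:cv2.resize(im[y:y+h,x:x+w],(400,400),interpolation=cv2.INTER_CUBIC)
cv2.imwrite('pics/c2.png',np.hstack([f(t['bgr'],230,130,120,120),f(d['bgr'],200,140,160,160)]))
s=sensors.get_state();print(s['tcp_pos'],s['eef_rot'],s['contact_force'])
E
```

```text
[0.65379169 0.06919163 0.04568727] [-1.79973710e+02 -3.51376036e-02 -9.29976793e+01] [ 1.65927473 -4.69501639  1.51041318]
```

View pics/c2.png

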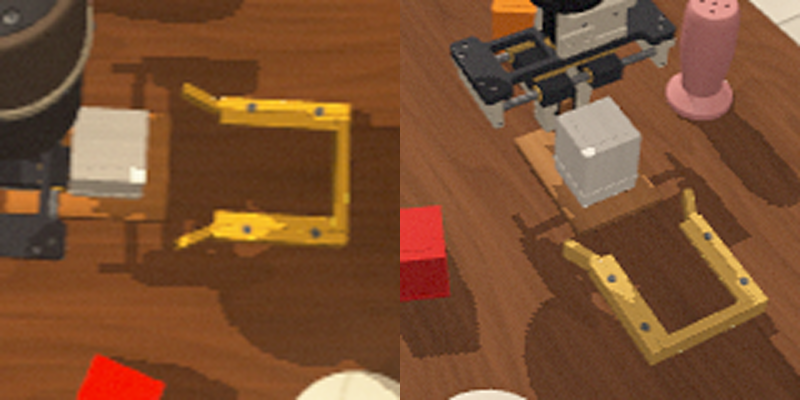

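The tin is squared up at the mouth with the gripper clear of the hatpin holder. I'll slide it in.

drive_tool(
  rows=[
    {"x":0.01,"y":0,"z":0,"spin":0,"fingers":-1},
    {"x":0.022,"y":0,"z":0,"spin":0,"fingers":-1},
    {"x":0.034,"y":0,"z":0,"spin":0,"fingers":-1},
    {"x":0.046,"y":0,"z":0,"spin":0,"fingers":-1},
    {"x":0.058,"y":0,"z":0,"spin":0,"fingers":-1},
    {"x":0.07,"y":0,"z":0,"spin":0,"fingers":-1},
    {"x":0.082,"y":0,"z":0,"spin":0,"fingers":-1},
    {"x":0.094,"y":0,"z":0,"spin":0,"fingers":-1},
    {"x":0.106,"y":0,"z":0,"spin":0,"fingers":-1},
    {"x":0.115,"y":0,"z":0,"spin":0,"fingers":-1},
  ],
)

```text
time_s: 8.18
tcp_pos: [0.6476, -0.046, 0.0457]
eef_rot: [-180.0, 0.0, -93.0]
contact_force: [0.8, 4.8, -0.5]
gripper_width: 0.0141
gripper_force: 30.0
```

drive_tool(
  rows=[
    {"x":0.003,"y":0,"z":0,"spin":0,"fingers":-1},
    {"x":0.006,"y":0,"z":0,"spin":0,"fingers":-1},
    {"x":0.009,"y":0,"z":0,"spin":0,"fingers":-1},
    {"x":0.012,"y":0,"z":0,"spin":0,"fingers":-1},
    {"x":0.014,"y":0,"z":0,"spin":0,"fingers":-1},
  ],
)

```text
time_s: 8.8
tcp_pos: [0.6469, -0.0591, 0.0457]
eef_rot: [-180.0, 0.0, -93.0]
contact_force: [0.1, 9.5, 4.6]
gripper_width: 0.0137
gripper_force: 30.0
```

drive_tool(
  rows=[
    {"x":0.001,"y":0,"z":0,"spin":0,"fingers":-1},
    {"x":0.002,"y":0,"z":0,"spin":0,"fingers":-1},
  ],
)

```text
time_s: 9.05
tcp_pos: [0.6468, -0.0611, 0.0457]
eef_rot: [-180.0, 0.0, -93.0]
contact_force: [0.1, 5.4, 1.0]
gripper_width: 0.0141
gripper_force: 30.0
```

drive_tool(
  rows=[
    {"x":0.001,"y":0,"z":0,"spin":0,"fingers":-1},
    {"x":0.002,"y":0,"z":0,"spin":0,"fingers":-1},
  ],
)

```text
time_s: 9.3
tcp_pos: [0.6467, -0.063, 0.0457]
eef_rot: [-180.0, 0.0, -93.0]
contact_force: [0.3, 4.2, 1.4]
gripper_width: 0.0136
gripper_force: 30.0
```

drive_tool(
  rows=[
    {"x":0.001,"y":0,"z":0,"spin":0,"fingers":-1},
    {"x":0.002,"y":0,"z":0,"spin":0,"fingers":-1},
  ],
)

```text
time_s: 9.55
tcp_pos: [0.6467, -0.0649, 0.0457]
eef_rot: [-180.0, 0.0, -93.0]
contact_force: [0.8, 10.3, 2.4]
gripper_width: 0.0139
gripper_force: 30.0
```

drive_tool(
  rows=[
    {"x":0.001,"y":0,"z":0,"spin":0,"fingers":-1},
    {"x":0.002,"y":0,"z":0,"spin":0,"fingers":-1},
  ],
)

```text
time_s: 9.8
tcp_pos: [0.6467, -0.065, 0.0458]
eef_rot: [-180.0, 0.1, -93.0]
contact_force: [-1.6, 19.7, 6.3]
gripper_width: 0.0136
gripper_force: 30.0
```

It is home: at y = -0.065 the advance stopped and the force rose to 20 N, which matches the measured origin. I'll let go and rise.

drive_tool(
  rows=[
    {"x":0,"y":0,"z":0,"spin":0,"fingers":1},
    {"x":0,"y":0,"z":0,"spin":0,"fingers":1},
    {"x":0,"y":0,"z":0,"spin":0,"fingers":1},
    {"x":0,"y":0,"z":0,"spin":0,"fingers":1},
    {"x":0,"y":0,"z":-0.03,"spin":0,"fingers":1},
    {"x":0,"y":0,"z":-0.08,"spin":0,"fingers":1},
    {"x":0,"y":0,"z":-0.13,"spin":0,"fingers":1},
    {"x":-0.02,"y":0,"z":-0.19,"spin":0,"fingers":1},
    {"x":-0.04,"y":0,"z":-0.2,"spin":0,"fingers":1},
    {"x":-0.04,"y":0,"z":-0.2,"spin":0,"fingers":1},
  ],
)

```text
time_s: 11.05
tcp_pos: [0.6488, -0.0261, 0.2466]
eef_rot: [-179.9, 0.0, -92.9]
contact_force: [-0.1, 0.4, -0.8]
gripper_width: 0.0872
gripper_force: 0.0
```

```bash
python3 - <<'E'
from h import *
s=sensors.get_state();print(s['tcp_pos'],s['eef_rot'],s['time_s'])
c=shot('wrist')
m=cv2.inRange(cv2.cvtColor(c['bgr'],cv2.COLOR_BGR2HSV),(0,0,190),(180,60,255));m[225:]=0
P=[]
for k in blobs(m,800)[:3]:
    ap=cv2.approxPolyDP(k,3,True)[:,0];print(len(ap),ap[:6].tolist(),cast(c,ap,.081)[:6,:2].round(4).tolist(), cast(c,cv2.minAreaRect(k)[0],.081).round(4))
t=shot('top');mt=c['bgr']
f=lambda im,x,y,w,h:cv2.resize(im[y:y+h,x:x+w],(400,400),interpolation=cv2.INTER_CUBIC)
cv2.imwrite('pics/c3.png',np.hstack([f(t['bgr'],250,130,120,120),f(c['bgr'],100,30,220,220)]))
E
```

```text
[ 0.64882686 -0.02607372  0.24655517] [-1.79885775e+02  4.82745198e-02 -9.29066498e+01] 11.05
4 [[227, 27], [229, 96], [291, 96], [293, 27]] [[0.6687, -0.1607], [0.6711, -0.1055], [0.6167, -0.1028], [0.6136, -0.1579]] [[ 0.6425 -0.1316  0.081 ]]
7 [[415, 0], [416, 15], [425, 35], [449, 54], [484, 53], [511, 36]] [[0.5134, -0.173], [0.5118, -0.1618], [0.5032, -0.1462], [0.4817, -0.1303], [0.4521, -0.1296], [0.4311, -0.1418]] [[ 0.472 -0.15   0.081]]
```

View pics/c3.png

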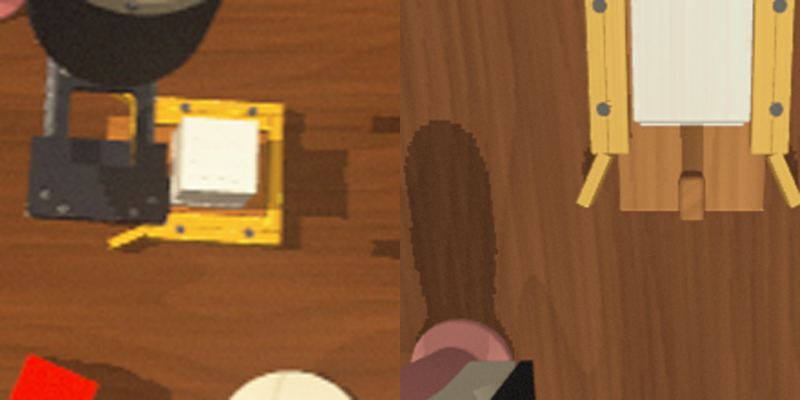

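The board is under both lips, the lid measures (0.6425,-0.1317), yaw -92.9°, and the handle is free. I'll go over the lid, descend and grip.

drive_tool(
  rows=[
    {"x":0.05,"y":0.0007,"z":0,"spin":0,"fingers":1},
    {"x":0.09,"y":0.0007,"z":0,"spin":0,"fingers":1},
    {"x":0.106,"y":0.0007,"z":0.01,"spin":0,"fingers":1},
    {"x":0.106,"y":0.0007,"z":0.05,"spin":0,"fingers":1},
    {"x":0.106,"y":0.0007,"z":0.09,"spin":0,"fingers":1},
    {"x":0.106,"y":0.0007,"z":0.125,"spin":0,"fingers":1},
    {"x":0.106,"y":0.0007,"z":0.15,"spin":0,"fingers":1},
    {"x":0.106,"y":0.0007,"z":0.17,"spin":0,"fingers":1},
    {"x":0.106,"y":0.0007,"z":0.185,"spin":0,"fingers":1},
    {"x":0.106,"y":0.0007,"z":0.1886,"spin":0,"fingers":1},
  ],
)

```text
time_s: 12.4
tcp_pos: [0.6413, -0.1331, 0.0552]
eef_rot: [179.8, -0.0, -93.0]
contact_force: [1.0, -0.2, 0.0]
gripper_width: 0.0874
gripper_force: 0.0
```

drive_tool(
  rows=[
    {"x":0,"y":0,"z":0,"spin":0,"fingers":0.6},
    {"x":0,"y":0,"z":0,"spin":0,"fingers":0.4},
    {"x":0,"y":0,"z":0,"spin":0,"fingers":0},
    {"x":0,"y":0,"z":0,"spin":0,"fingers":0},
    {"x":0,"y":0,"z":0,"spin":0,"fingers":-0.5},
    {"x":0,"y":0,"z":0,"spin":0,"fingers":-0.5},
  ],
  newtons=50,
)

```text
time_s: 13.15
tcp_pos: [0.6429, -0.1331, 0.0576]
eef_rot: [-179.9, -0.0, -93.0]
contact_force: [0.7, -0.1, 4.1]
gripper_width: 0.0558
gripper_force: 50.0
```

Gripped. I'll draw it straight up slowly.

drive_tool(
  rows=[
    {"x":0,"y":0,"z":-0.002,"spin":0,"fingers":-0.5},
    {"x":0,"y":0,"z":-0.005,"spin":0,"fingers":-0.5},
    {"x":0,"y":0,"z":-0.009,"spin":0,"fingers":-0.5},
    {"x":0,"y":0,"z":-0.014,"spin":0,"fingers":-0.5},
    {"x":0,"y":0,"z":-0.02,"spin":0,"fingers":-0.5},
  ],
  newtons=50,
)

```text
time_s: 13.78
tcp_pos: [0.6416, -0.1328, 0.0754]
eef_rot: [179.9, 0.0, -93.0]
contact_force: [5.5, -0.2, -15.0]
gripper_width: 0.0558
gripper_force: 50.0
```

drive_tool(
  rows=[
    {"x":0,"y":0,"z":-0.006,"spin":0,"fingers":-0.5},
    {"x":0,"y":0,"z":-0.013,"spin":0,"fingers":-0.5},
    {"x":0,"y":0,"z":-0.02,"spin":0,"fingers":-0.5},
    {"x":0,"y":0,"z":-0.027,"spin":0,"fingers":-0.5},
    {"x":0,"y":0,"z":-0.034,"spin":0,"fingers":-0.5},
    {"x":0,"y":0,"z":-0.042,"spin":0,"fingers":-0.5},
    {"x":0,"y":0,"z":-0.052,"spin":0,"fingers":-0.5},
    {"x":0,"y":0,"z":-0.066,"spin":0,"fingers":-0.5},
    {"x":0,"y":0,"z":-0.08,"spin":0,"fingers":-0.5},
    {"x":0,"y":0,"z":-0.08,"spin":0,"fingers":-0.5},
  ],
)

```text
time_s: 15.02
tcp_pos: [0.6432, -0.1331, 0.159]
eef_rot: [-179.8, 0.0, -93.0]
contact_force: [0.1, -1.3, -1.4]
gripper_width: 0.0559
gripper_force: 50.0
```

```bash
python3 - <<'E'
from h import *
t=shot('top');d=shot('side')
f=lambda im,x,y,w,h:cv2.resize(im[y:y+h,x:x+w],(400,400),interpolation=cv2.INTER_CUBIC)
cv2.imwrite('pics/c4.png',np.hstack([f(t['bgr'],250,130,120,120),f(d['bgr'],200,120,200,200)]))
s=sensors.get_state();print(s['tcp_pos'],s['eef_rot'],s['contact_force'])
print('to slab',(rot(s['eef_rot']).T@(np.array([.422,-.198,s['tcp_pos'][2]])-s['tcp_pos'])).round(4))
E
```

```text
[ 0.64215227 -0.1329547   0.15704093] [-1.79989612e+02  1.75396472e-02 -9.29890050e+01] [-0.33778976 -0.18409336 -1.35273731]
to slab [ 7.640e-02  2.165e-01 -1.000e-04]
```

View pics/c4.png

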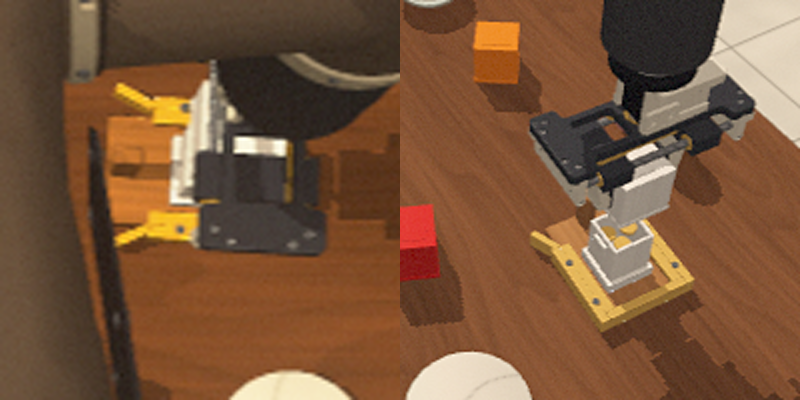

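The lid is off in the gripper at (240,180) in the right half of the crop. The sleeve is open and the base is still under the lips at home. I'll carry the lid to the slab.

drive_tool(
  rows=[
    {"x":0.007,"y":0.02,"z":0,"spin":0,"fingers":-0.5},
    {"x":0.021,"y":0.06,"z":0,"spin":0,"fingers":-0.5},
    {"x":0.036,"y":0.1,"z":0,"spin":0,"fingers":-0.5},
    {"x":0.05,"y":0.14,"z":0,"spin":0,"fingers":-0.5},
    {"x":0.064,"y":0.18,"z":0,"spin":0,"fingers":-0.5},
    {"x":0.073,"y":0.205,"z":0,"spin":0,"fingers":-0.5},
    {"x":0.077,"y":0.2165,"z":0,"spin":0,"fingers":-0.5},
    {"x":0.077,"y":0.2165,"z":0,"spin":0,"fingers":-0.5},
    {"x":0.077,"y":0.2165,"z":0,"spin":0,"fingers":-0.5},
  ],
)

```text
time_s: 16.25
tcp_pos: [0.4231, -0.1986, 0.157]
eef_rot: [-180.0, -0.0, -93.0]
contact_force: [0.1, 0.9, -0.2]
gripper_width: 0.0553
gripper_force: 50.0
```

drive_tool(
  rows=[
    {"x":0,"y":0,"z":0.015,"spin":0,"fingers":-0.5},
    {"x":0,"y":0,"z":0.035,"spin":0,"fingers":-0.5},
    {"x":0,"y":0,"z":0.055,"spin":0,"fingers":-0.5},
    {"x":0,"y":0,"z":0.072,"spin":0,"fingers":-0.5},
    {"x":0,"y":0,"z":0.084,"spin":0,"fingers":-0.5},
    {"x":0,"y":0,"z":0.092,"spin":0,"fingers":-0.5},
    {"x":0,"y":0,"z":0.098,"spin":0,"fingers":-0.5},
    {"x":0,"y":0,"z":0.102,"spin":0,"fingers":-0.5},
    {"x":0,"y":0,"z":0.104,"spin":0,"fingers":-0.5},
  ],
)

```text
time_s: 17.38
tcp_pos: [0.4223, -0.1987, 0.053]
eef_rot: [-180.0, -0.0, -93.0]
contact_force: [-0.3, -0.4, -0.4]
gripper_width: 0.0554
gripper_force: 50.0
```

```bash
python3 - <<'E'
from h import *
d=shot('side');s=sensors.get_state();print(s['tcp_pos'],s['contact_force'],s['time_s'],s['gripper_width'])
E
```

```text
[ 0.42211982 -0.19868819  0.05288994] [-1.07364762  0.89100161 -1.63833338] 17.425 0.05596101475435174
```

Contact is expected at z ≈ 0.0436, so I'll lower gently in small steps.

drive_tool(
  rows=[
    {"x":0,"y":0,"z":0.002,"spin":0,"fingers":-0.5},
    {"x":0,"y":0,"z":0.004,"spin":0,"fingers":-0.5},
    {"x":0,"y":0,"z":0.006,"spin":0,"fingers":-0.5},
    {"x":0,"y":0,"z":0.007,"spin":0,"fingers":-0.5},
    {"x":0,"y":0,"z":0.0075,"spin":0,"fingers":-0.5},
  ],
)

```text
time_s: 18.05
tcp_pos: [0.4221, -0.1987, 0.0454]
eef_rot: [180.0, -0.0, -93.0]
contact_force: [-0.3, 0.9, -0.7]
gripper_width: 0.0562
gripper_force: 50.0
```

drive_tool(
  rows=[
    {"x":0,"y":0,"z":0.0005,"spin":0,"fingers":-0.5},
    {"x":0,"y":0,"z":0.001,"spin":0,"fingers":-0.5},
    {"x":0,"y":0,"z":0.001,"spin":0,"fingers":-0.5},
  ],
)

```text
time_s: 18.42
tcp_pos: [0.4221, -0.1987, 0.0444]
eef_rot: [-180.0, 0.0, -93.0]
contact_force: [0.5, -0.3, -2.0]
gripper_width: 0.0558
gripper_force: 50.0
```

drive_tool(
  rows=[
    {"x":0,"y":0,"z":0.0005,"spin":0,"fingers":-0.5},
    {"x":0,"y":0,"z":0.001,"spin":0,"fingers":-0.5},
    {"x":0,"y":0,"z":0.001,"spin":0,"fingers":-0.5},
  ],
)

```text
time_s: 18.8
tcp_pos: [0.4221, -0.1987, 0.0436]
eef_rot: [-180.0, -0.0, -93.0]
contact_force: [-0.6, -0.2, 2.0]
gripper_width: 0.0555
gripper_force: 50.0
```

drive_tool(
  rows=[
    {"x":0,"y":0,"z":0.0003,"spin":0,"fingers":-0.5},
    {"x":0,"y":0,"z":0.0006,"spin":0,"fingers":-0.5},
    {"x":0,"y":0,"z":0.0006,"spin":0,"fingers":-0.5},
  ],
)

```text
time_s: 19.18
tcp_pos: [0.4221, -0.1987, 0.0435]
eef_rot: [-180.0, -0.0, -93.0]
contact_force: [-2.7, 1.2, 10.2]
gripper_width: 0.0557
gripper_force: 50.0
```

It touched down at z = 0.0436, as predicted. I'll ease the grip, open and rise.

drive_tool(
  rows=[
    {"x":0,"y":0,"z":-0.0004,"spin":0,"fingers":-0.5},
    {"x":0,"y":0,"z":-0.0004,"spin":0,"fingers":0.4},
    {"x":0,"y":0,"z":-0.0004,"spin":0,"fingers":0.7},
    {"x":0,"y":0,"z":-0.0004,"spin":0,"fingers":1},
    {"x":0,"y":0,"z":-0.0004,"spin":0,"fingers":1},
    {"x":0,"y":0,"z":-0.0004,"spin":0,"fingers":1},
  ],
  newtons=10,
)

```text
time_s: 19.92
tcp_pos: [0.4221, -0.1987, 0.0432]
eef_rot: [180.0, -0.0, -93.0]
contact_force: [-0.2, -0.1, -0.1]
gripper_width: 0.087
gripper_force: 0.0
```

drive_tool(
  rows=[
    {"x":0,"y":0,"z":-0.01,"spin":0,"fingers":1},
    {"x":0,"y":0,"z":-0.03,"spin":0,"fingers":1},
    {"x":0,"y":0,"z":-0.06,"spin":0,"fingers":1},
    {"x":0,"y":0,"z":-0.1,"spin":0,"fingers":1},
    {"x":0,"y":0,"z":-0.15,"spin":0,"fingers":1},
    {"x":-0.05,"y":0,"z":-0.18,"spin":0,"fingers":1},
    {"x":-0.1,"y":0,"z":-0.18,"spin":0,"fingers":1},
    {"x":-0.1,"y":0,"z":-0.18,"spin":0,"fingers":1},
    {"x":-0.1,"y":0,"z":-0.18,"spin":0,"fingers":1},
  ],
)

```text
time_s: 21.05
tcp_pos: [0.4272, -0.0987, 0.2237]
eef_rot: [-180.0, 0.0, -92.9]
contact_force: [-0.6, 0.2, 0.1]
gripper_width: 0.0877
gripper_force: 0.0
```

```bash
python3 - <<'E'
from h import *
s=sensors.get_state();print(s['tcp_pos'],s['time_s'],s['contact_force'])
c=shot('wrist','w9')
hsv=cv2.cvtColor(c['bgr'],cv2.COLOR_BGR2HSV)
m=cv2.inRange(hsv,(0,0,150),(180,70,255));m[225:]=0
for k in blobs(m,800)[:3]: print(cv2.contourArea(k),cv2.boundingRect(k))
# predicted lid-top corners & slab on the image; grey levels inside / outside
a=np.radians(-93);ex=np.array([np.cos(a),np.sin(a),0]);ey=np.array([-ex[1],ex[0],0]);f=np.array([.422,-.198,.067])
q=proj(c,[f+.028*(i*ex+j*ey) for i,j in((-1,-1),(1,-1),(1,1),(-1,1))]);print('lid top pred',q.round(1).tolist())
g=cv2.Canny(c['bgr'],40,120);cs=[cv2.approxPolyDP(k,3,True) for k in blobs(cv2.dilate(g,np.ones((2,2)))[:225],1000)]
for k in cs[:6]: print(cv2.boundingRect(k),len(k))
b=c['bgr'];u,v=q.mean(0).astype(int);print('col',b[v,max(0,u-70):u+75:6].mean(1).astype(int))
print('row',b[max(0,v-70):v+75:6,u].mean(1).astype(int),v,u)
t=shot('top');print('lid in top',proj(t,[f]))
m=cv2.inRange(cv2.cvtColor(t['bgr'],cv2.COLOR_BGR2HSV),(20,140,120),(32,255,255))
print([cv2.boundingRect(k) for k in blobs(m)[:3]])
for n,p in(('pin',(246,128)),('pill',(197,267)),('horn',(399,217)),('tray',(112,162)),('sl',(338,265))): print(n,t['bgr'][p[1],p[0]])
E
```

```text
[ 0.4271603  -0.09871396  0.22372269] 21.05 [-0.5680708   0.22371606  0.08663655]
12244.0 (198, 10, 123, 129)
lid top pred [[291.3, 104.2], [293.2, 32.9], [224.4, 32.8], [226.0, 104.0]]
(197, 0, 125, 141) 28
(0, 44, 130, 181) 54
col [ 86  83 201 201 202 203 204 217 216 217 214 215 218 218 219 218 220 221
 209 206 207 211 158  76  81]
row [ 55  58 164 165 165 166 219 220 218 218 219 218 219 218 217 218 218 220
 211 210 211 211 210 222] 68 258
lid in top [[342.79035035 265.34328476]]
[(283, 193, 51, 11), (285, 155, 49, 18)]
pin [ 60  68 122]
pill [48 67 89]
horn [ 17  60 130]
tray [149 188 198]
sl [ 73  98 127]
```

The lid stands where predicted on the slab, released. As a last check that the base is still home, I'll go back to the earlier viewpoint and compare numerically.

drive_tool(
  rows=[
    {"x":-0.02,"y":-0.05,"z":-0.023,"spin":0,"fingers":1},
    {"x":-0.04,"y":-0.1,"z":-0.023,"spin":0,"fingers":1},
    {"x":-0.06,"y":-0.15,"z":-0.023,"spin":0,"fingers":1},
    {"x":-0.0837,"y":-0.2,"z":-0.023,"spin":0,"fingers":1},
    {"x":-0.0837,"y":-0.2176,"z":-0.023,"spin":0,"fingers":1},
    {"x":-0.0837,"y":-0.2176,"z":-0.023,"spin":0,"fingers":1},
    {"x":-0.0837,"y":-0.2176,"z":-0.023,"spin":0,"fingers":1},
    {"x":-0.0837,"y":-0.2176,"z":-0.023,"spin":0,"fingers":1},
  ],
)

```text
time_s: 22.15
tcp_pos: [0.6482, -0.0272, 0.2467]
eef_rot: [-180.0, 0.0, -93.0]
contact_force: [-0.7, -0.3, 0.4]
gripper_width: 0.0874
gripper_force: 0.0
```

```bash
python3 - <<'E'
from h import *
s=sensors.get_state();print(s['tcp_pos'],s['eef_rot'][2])
c=shot('wrist','w10')
old=cv2.resize(cv2.imread('pics/c3.png')[:,400:],(220,220),interpolation=cv2.INTER_AREA)
new=c['bgr'][30:250,100:320]
def mt(n,x,y,w,h):
    R_=cv2.matchTemplate(new,old[y:y+h,x:x+w],cv2.TM_CCOEFF_NORMED);_,v,_,l=cv2.minMaxLoc(R_);print(n,round(v,3),'shift',l[0]-x,l[1]-y)
mt('handle+rear edge',125,90,70,35)
mt('left flare',95,78,25,40); mt('right flare',198,78,22,40)
E
```

```text
[ 0.64824234 -0.02722309  0.24672384] -93.02695934053536
handle+rear edge 0.982 shift -1 1
left flare 0.985 shift -1 2
right flare 0.994 shift -1 1
```

The handle and the keeper shifted by the same amount in the image, so the base has not moved. Handing in.

```bash
python3 -c "
from plant import r
print(r.close_job())"
```

```text
the job is handed in; nothing more can be done
None
```

The tin is fully home in the keeper, its lid stands mouth down on the marble slab, no other things were touched as far as I could tell, and the job was handed in at about 22 s.

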